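# Hold the hidden bolt head while the nut is run up

## Task

The little nut runner on the front of the bracket is turning its nut, but the bolt just spins along with it. Reach down into the narrow gap behind the bracket plate, grip that bolt's head between the fingers and hold it from turning until the nut has run up tight and stopped; finish still gripping the head. Leave the neighbouring bolt and the things standing around alone.

Things in the scene. Friction and masses are not known exactly. Their poses are not given: they have to be found in the camera images.
- bracket: Fixed station. Origin: middle of underside, on the bench; x to the back, y along the plate, z up. Base x -95..105, y +-120, 12 mm thick. Upright steel bracket plate at x 10..18, up to z 95; rear fence at x 83..91, up to z 88 (both y +-100). Gap between: 65 mm wide, open above, floor at z 17. Two bolts pass through the plate along x at z 70, y +50 and -50 mm; both heads stand in the gap.
- runner: Fixed nut runner: grey motor, 42 mm across, lying along x on a dark foot in front of the plate, at one of the two bolts (which one differs). Origin: on the bench under the axis of its bolt, 50 mm to one side of the bracket's origin; same axes as the bracket. Reaches from x = -95 mm to the plate, top at z 91 mm. It is on from the start.
- hex_head: Head of the driven bolt: dark steel hexagon, 24 mm across flats, 28 over corners, 14 thick along the axis. Origin: its centre, 50 mm behind the runner's origin (its +x), 70 mm up, 25 mm below the plate's top edge. x = bolt axis, about which it only turns (0.5 rad/s unheld). Can be pinched from above across the axis at any angle of the flats; a grip of 20 N or more holds it (0.06 N m).
- nut (a joint): Turning angle of the nut and the runner's dark socket (rad, growing; clockwise seen from the robot). About 0.5 rad/s while the bolt spins along, 0.33 rad/s while the bolt is held; it stalls when the nut is tight on a held bolt.
- bolt (a joint): How far the nut is run up on the bolt (rad): angle of nut relative to bolt. Starts at 0.7 to 1.2, grows only while the head is held from turning; tight at its stop at 4.0. With the head held this takes about 8 to 11 s.
- neighbour_bolt: The other bolt with its nut, fixed and already tight; its head is identical and stands in the same gap, 100 mm beside the driven one, with no runner in front. Origin: on the bench under its axis; same axes as the bracket. Not to be touched.
- spool_mid (a point): Centre of a solder spool, 54 mm diameter, 43 mm high, standing loose beside the bracket station. Bystander.
- bottle_mid (a point): Centre of a brown dropper bottle with black cap, 38 mm diameter, 75 mm high, standing loose at the other end of the station. Bystander.
- tub_mid (a point): Centre of a white square tub with lid, 66 x 66 x 64 mm high, standing loose beside the station, near the bottle. Bystander.

How it is judged:
On the way:
1. the hidden head is gripped and held, so that the nut runs up on the bolt (contact force between the fingers and hex_head above 4 N and distance between the grasp point and hex_head below 0.025 m and velocity of joint bolt above 0.1 rad/s), for 0.5 s.
At the end, for the whole second after the job is handed in: The nut is tight on the bolt (run up to more than 3.9 of 4.0 rad) and stands still (below 0.05 rad/s), stalled because the fingers still grip the bolt's head with more than 4 N, the head lying between the finger pads (within 25 mm of the grasp point) (value of joint bolt above 3.9 rad and velocity of joint nut below 0.05 rad/s and contact force between the fingers and hex_head above 4 N and distance between the grasp point and hex_head below 0.025 m); the arm keeps its last pose, push and grip.
It fails at once if the neighbouring bolt is touched with more than 3 N (contact force between any of the fingers, the arm and neighbour_bolt above 3 N).
It fails at once if a bystander is moved by more than 20 mm (distance of any of spool_mid, bottle_mid, tub_mid from where it was at the start of the episode above 0.02 m).
It also fails if it takes over 51 s, if anything falls off the work surface, if the arm or the gripper's body presses on something with over 40 N, if the wrist force passes 120 N, or if a joint passes its speed limit or range.

## Robot

A 6-joint arm with a two-finger parallel gripper is mounted at the origin on a cart in front of the work surface, level with it; the furniture and walls round the work are solid. World frame = base frame: x ahead of the robot, y to its left, z up, the work surface at z = 0. Lengths are in m, angles in rad, forces in N, time in s.
With the tool pointing down it reaches from about 0.3 to 0.875 m from the base axis. Payload 6.4 kg.
Tool frame: the origin (TCP) lies midway between the tips of the shut fingers; the grasp point (between the pads) lies 19 mm behind it; y points along the fingers, x is the direction in which the jaws open and shut, and the axes are right-handed (so a half turn about y gives the same grasp; the last joint's range is limited). The gripper opens to 85 mm and grips with 20 to 120 N. Pads are 22 mm wide; open, the fingers measure 114 mm over their backs; the gripper's body (76 mm by 85 mm) begins 54 mm behind the grasp point. The pads swing forward as they close: fully open they stand 13 mm farther back than shut.
Start: joints at [0.973, 0.181, 1.607, -0, 1.354, -0.206], TCP at [0.22, 0.531, 0.231] pointing down, gripper open.
Joint ranges: [-2.99, 2.99], [-0.89, 2.07], [0.3, 2.58], [-1.14, 4.28], [0, 2.63], [-3.12, 3.12]. Speed limits (rad/s): [2.57, 2.57, 3.01, 3.14, 3.14, 3.14].

## Interface

Orientations are given as a unit quaternion [w, x, y, z].
In Python, from bench import ctrl gives the robot as it stands.
- The arm moves only by the tool step_arm, never from a script. Its argument "commands" is a list of rows, each a list of 7 numbers: the turn, a rotation vector about the tool's x, y, z in units of 6 degrees (1.0 is 6 degrees), then the shift along the tool's x, y, z in units of 30 mm (1.0 is 30 mm), then the opening, from 0 (shut) to 1 (fully open). A call has 1 to 10 rows; each row shifts and turns the commanded pose from where the row before left it, along the tool's axes as they then stand; what a row does not reach is not made up. A row lasts 1/10 s, in which the tool goes at most 50 mm and 8.59 degrees, less where a joint would pass 70% of its speed; a pose out of reach is approached as far as the arm can. A call with a number of a shift or a turn outside -1 to 1 is refused whole. A call with a gripper value outside its range is refused whole. The fingers move at their own pace and stop on an object; the grip force is fixed at half the most. Time passes only in rows, so rows that do not move let the fingers close. It gives the time, the measured TCP pose, the force and the opening at its end, in the units of the state.
- ctrl.get_obs(): the state, without advancing time (a new reading comes with each control period).
- ctrl.camera(name): name is "scene" or "side" or "wrist"; returns (picture, depth): 384x512x3 uint8, blue, green, red; 384x512 float32, m along the optical axis (not along the pixel's ray), 0 where there is no reading.
- ctrl.get_calibration(name): a dict with "intrinsics" (3x3 intrinsics, pixels), "R" (3x3) and "t" (3): a world point X has camera coordinates R X + t. Camera axes: x right, y down, z forward; pixel columns grow to the right and rows downward; lengths in m; the calibration is good to about 2 mm. The wrist camera is an equidistant fisheye: a pixel r from the principal point sees the ray r / f radians off the axis. A picture is of the moment at which its call begins: read the wrist's pose just before it. get_calibration takes no time and is no camera call; for the wrist camera it gives the pose at the moment of the call.
- ctrl.hand_in(): hands the job in, once; it reports no verdict.
Trained networks look in the newest picture that a camera, given by its name, has taken for a name from the list of things; names that differ only in an ending like _2 or _b are one class to them, and where a whole thing is asked for, a point or a joint stands for the part that bears it (a point fixed in the world has none). Each returns a list of dicts, best first, with "p" (0 to 1); they miss things now and then, are a little off and sometimes report something else, mostly with a low value. They report only what shows in the picture. A call takes as long as a camera call.
- ctrl.boxes_of(thing, camera): "point" ([x, y, z] in m, in the coordinates of the camera as it stood for that picture, good to about 4 mm: the middle of the surface that is visible of it).
- ctrl.silhouettes(thing, camera): "pixels" (384x512 bool, what is visible of it).
The state is a dict: "time_s": time; "q": joint angles; "dq": joint speeds; "joint_efforts": joint torques, N m; "eef_pos": TCP position; "eef_rot": TCP orientation; "wrist_force": force on the tool from outside, world axes, zero at the start; "torque": the same for the moment, N m; "opening": opening from 0.0 (shut) to 1.0 (fully open).
Only numpy, scipy, OpenCV 4.12 (cv2) and the standard library are available. Lean on these libraries where they do the work, as an engineer would, in place of code of your own. Each camera call takes 0.05 s, during which the arm holds its last target.

## Working session

There is one attempt and no reset: what is moved stays moved. The work goes in short steps, Python scripts to look and compute and a tool call to move; the robot and the scene stay as the last step left them, time stands still between calls to the robot, and variables do not carry over. Pictures are saved under pics/ and viewed, and the job is handed in when it is done.

Besides the shell and the picture viewer there is one more tool, called after "Emit:" as name([rows], argument=value, ...), one row to a line, values as JSON. step_arm: Moves the arm, as the interface text tells. Its arguments: {"type":"object","properties":{"commands":{"type":"array"}},"required":["commands"]}

```bash
ls; mkdir -p pics
cat > h.py <<'E'
from bench import ctrl
import numpy as np, cv2
def w(name,p,cal):
    R=np.array(cal["R"]);t=np.array(cal["t"]);return R.T@(np.array(p)-t)
E
python3 - <<'E'
from h import *
o=ctrl.get_obs();print({k:np.round(v,3).tolist() for k,v in o.items()})
ims=[]
for c in ["scene","side","wrist"]:
    cal=ctrl.get_calibration(c)
    im,d=ctrl.camera(c);cv2.imwrite(f"pics/{c}0.png",im)
    print(c,np.round(cal["t"],3).tolist())
    for th in ["bracket","runner","hex_head","neighbour_bolt","spool_mid","bottle_mid","tub_mid"]:
        for b in ctrl.boxes_of(th,c)[:2]:
            print(c,th,round(b["p"],2),np.round(w(c,b["point"],cal),3))
E
```

```text
pics
{'time_s': 0.0, 'q': [0.973, 0.182, 1.608, 0.0, 1.354, -0.206], 'dq': [0.0, -0.001, -0.002, 0.001, -0.001, 0.0], 'joint_efforts': [-0.001, -44.486, -35.133, -0.0, 0.009, 0.0], 'eef_pos': [0.219, 0.531, 0.23], 'eef_rot': [-0.588, 0.588, 0.393, -0.394], 'wrist_force': [-0.157, -0.245, 0.402], 'torque': [-0.021, -0.014, 0.026], 'opening': 1.002}
scene [-0.429, 0.305, 0.773]
scene bracket 0.97 [ 0.503 -0.007  0.009]
scene runner 0.63 [0.459 0.092 0.077]
scene hex_head 0.6 [0.563 0.21  0.044]
scene hex_head 0.33 [ 0.503 -0.002  0.012]
scene neighbour_bolt 0.63 [ 0.517 -0.016  0.083]
scene spool_mid 0.49 [0.565 0.211 0.043]
scene spool_mid 0.33 [0.563 0.073 0.08 ]
scene bottle_mid 0.91 [ 0.519 -0.146  0.052]
scene bottle_mid 0.64 [ 0.504 -0.004  0.011]
scene tub_mid 0.57 [ 0.404 -0.14   0.064]
side [0.565, 0.082, 0.946]
side bracket 0.62 [0.521 0.079 0.012]
side runner 0.38 [ 0.404 -0.104  0.048]
side hex_head 0.16 [0.463 0.111 0.075]
side neighbour_bolt 0.66 [ 0.505 -0.003  0.073]
side spool_mid 0.63 [0.569 0.23  0.038]
side bottle_mid 0.48 [ 0.527 -0.122  0.049]
side bottle_mid 0.46 [0.523 0.08  0.011]
side tub_mid 0.96 [ 0.405 -0.101  0.047]
wrist [-0.575, -0.041, 0.38]
wrist bracket 0.72 [0.497 0.138 0.014]
wrist runner 0.89 [0.463 0.114 0.064]
wrist runner 0.63 [ 0.386 -0.114  0.048]
wrist tub_mid 0.82 [ 0.388 -0.118  0.049]
```

Run:
```python
import cv2,numpy as np
a=[cv2.imread(f"pics/{c}0.png") for c in ["scene","side","wrist"]]
v=np.vstack([np.hstack(a[:2]),np.hstack([a[2],a[2]*0])]);cv2.imwrite("pics/m0.png",cv2.resize(v,(800,600),interpolation=cv2.INTER_AREA))
```

```text
(no output)
```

View pics/m0.png

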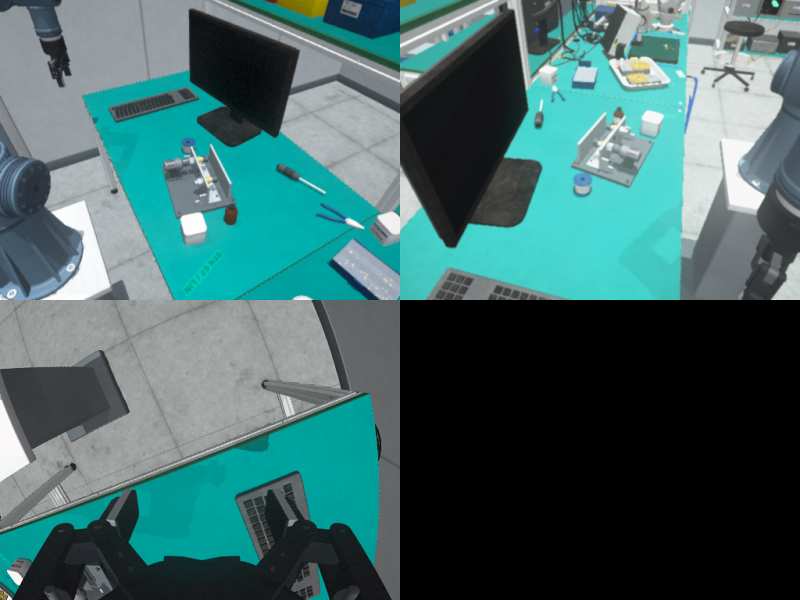

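View pics/scene0.png

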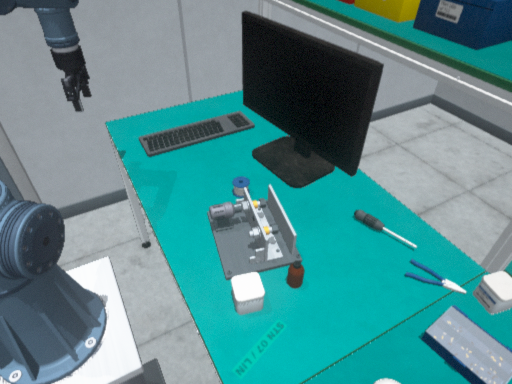

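```bash
cat >> h.py <<'E'
def cloud(c):
    cal=ctrl.get_calibration(c); im,d=ctrl.camera(c)
    K=np.array(cal["intrinsics"]);v,u=np.mgrid[:384,:512]
    if c=="wrist":
        dx=(u-K[0,2])/K[0,0];dy=(v-K[1,2])/K[1,1];r=np.hypot(dx,dy)+1e-9
        x=dx/r*np.tan(r);y=dy/r*np.tan(r)
    else: x=(u-K[0,2])/K[0,0];y=(v-K[1,2])/K[1,1]
    P=np.stack([x*d,y*d,d],-1)
    W=(P-np.array(cal["t"]))@np.array(cal["R"])
    W[d<=0]=np.nan
    return im,d,W
E
python3 - <<'E'
from h import *
A=[]
for c in ["scene","side"]:
    im,d,W=cloud(c)
    np.savez(f"{c}.npz",im=im,W=W)
    S=im[150:330,170:330] if c=="scene" else im[120:260,200:360]
    cv2.imwrite(f"pics/{c}z.png",cv2.resize(S,None,fx=4,fy=4,interpolation=cv2.INTER_CUBIC)[:600,:800])
    m=(W[...,2]>.08)&(W[...,2]<.105)&(W[...,0]>.35)&(W[...,0]<.7)&(abs(W[...,1]-.05)<.25)
    A.append(W[m]); print(c,m.sum())
# topdown map
sc=2000;M=np.zeros((600,800,3),np.uint8)
for c,k in(("scene",0),("side",2)):
    W=np.load(f"{c}.npz")["W"]
    m=(W[...,2]>.08)&(W[...,2]<.11);P=W[m]
    r=((0.7-P[:,0])*sc).astype(int);q=((0.25-P[:,1])*sc).astype(int)
    ok=(r>=0)&(r<600)&(q>=0)&(q<800);M[r[ok],q[ok],k]=255
    m=(W[...,2]>.006)&(W[...,2]<.02);P=W[m]
    r=((0.7-P[:,0])*sc).astype(int);q=((0.25-P[:,1])*sc).astype(int)
    ok=(r>=0)&(r<600)&(q>=0)&(q<800);M[r[ok],q[ok],1]=160
cv2.imwrite("pics/top.png",M)
E
```

```text
scene 801
side 779
```

View pics/top.png

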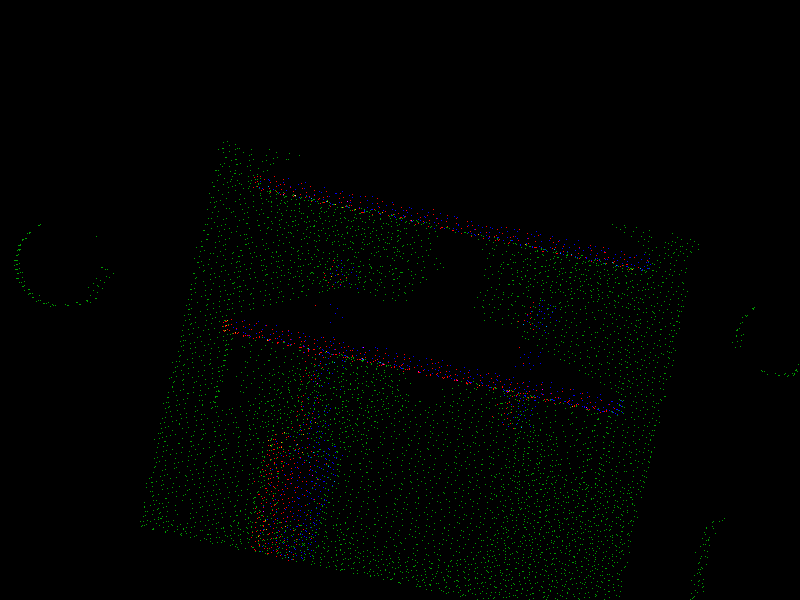

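View pics/scenez.png

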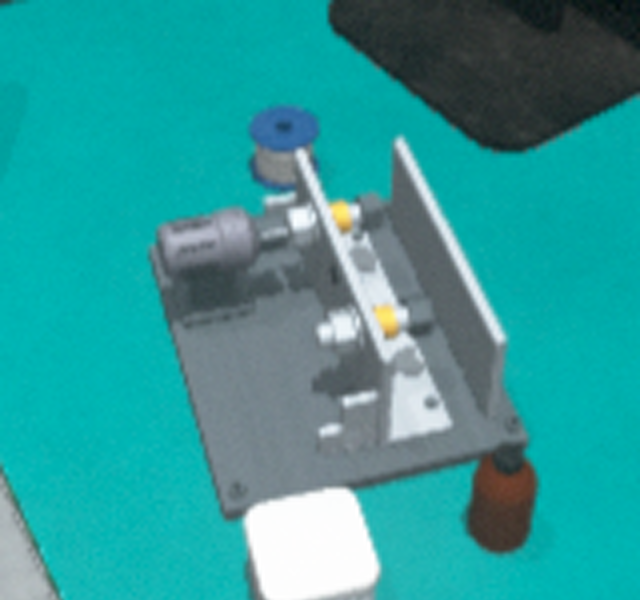

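View pics/sidez.png

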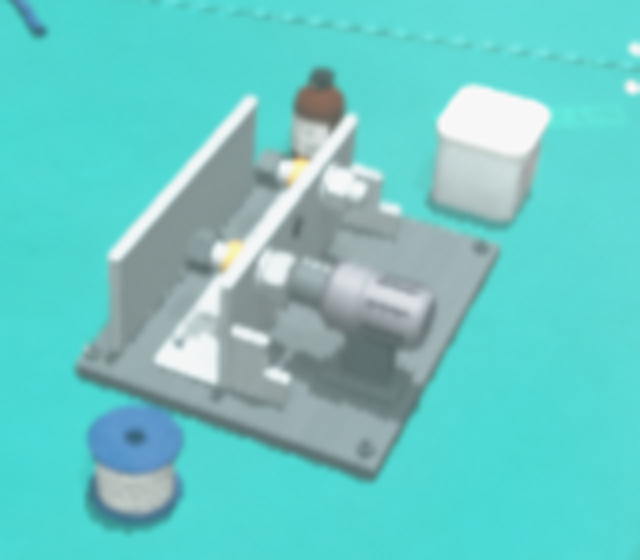

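Run:
```python
from h import *
from scipy.optimize import least_squares
from scipy.spatial.transform import Rotation as Ro
P=np.vstack([np.load(f"{c}.npz")["W"].reshape(-1,3) for c in ["scene","side"]])
P=P[np.isfinite(P).all(1)]
def loc(P,p):
    c,s=np.cos(p[2]),np.sin(p[2]);d=P[:,:2]-p[:2];return np.c_[d[:,0]*c+d[:,1]*s,-d[:,0]*s+d[:,1]*c,P[:,2]]
p=np.array([0.503,0.03,-0.215])
for it in range(8):
    L=loc(P,p); 
    a=(abs(L[:,2]-.095)<.004)&(abs(L[:,0]-14)<99)&(abs(L[:,0]-.014)<.012)&(abs(L[:,1])<.106)
    b=(abs(L[:,2]-.088)<.004)&(abs(L[:,0]-.087)<.012)&(abs(L[:,1])<.106)
    def f(p):
        A=loc(P[a],p);B=loc(P[b],p);return np.r_[A[:,0]-.014,B[:,0]-.087]
    r=least_squares(lambda q:np.r_[f([*(p[:2]+q[0]*np.array([np.cos(p[2]),np.sin(p[2])])),p[2]+q[1]])],[0,0],loss="soft_l1",f_scale=.003)
    p=np.array([*(p[:2]+r.x[0]*np.array([np.cos(p[2]),np.sin(p[2])])),p[2]+r.x[1]])
    L=loc(P,p)
    y1=np.concatenate([np.percentile(L[m,1],[1,99]) for m in(a,b)])
    dy=y1.mean(); p[:2]+=dy*np.array([-np.sin(p[2]),np.cos(p[2])])
L=loc(P,p);print(p,a.sum(),b.sum(),y1,L[a,0].mean(),L[b,0].mean(),np.percentile(L[a,2],[5,50,95]))
m=(L[:,2]>.07)&(L[:,2]<.1)&(L[:,0]<-.03)&(L[:,0]>-.1)&(abs(L[:,1])<.1);print("runner y",np.percentile(L[m,1],[2,50,98]))
m=(L[:,2]>.06)&(L[:,2]<.1)&(L[:,0]<.06)&(L[:,0]>.04)&(abs(L[:,1])<.1)
for s in(1,-1):
    q=L[m&(L[:,1]*s>0)];print("head",len(q),np.percentile(q,[5,50,95],axis=0).round(4).tolist())
y=p[2];c,s=np.cos(y),np.sin(y)
h=p[:2]+np.array([c*.05-s*.05,s*.05+c*.05]);print("head world",h)
o=ctrl.get_obs();w_=o["eef_rot"];R=Ro.from_quat([*w_[1:],w_[0]]).as_matrix();print(R.round(3),o["eef_pos"])
for sg in(1,-1):
    X=sg*np.array([-s,c,0]);Y=np.array([0,0,-1]);T=np.c_[X,Y,np.cross(X,Y)]
    print(sg,np.degrees(Ro.from_matrix(R.T@T).as_rotvec()),T.round(3).tolist())
    print("shift now-axes",(R.T@(np.array([*h,.2])-o["eef_pos"])*1000).round(1))
```

```text
[ 0.50305709  0.04182466 -0.21124831] 331 328 [-0.09907244  0.09867361 -0.09877209  0.09917092] 0.014195636547982374 0.08695674462409043 [0.09161629 0.09360019 0.09586648]
runner y [0.02904222 0.05196628 0.07082292]
head 138 [[0.0413, 0.0374, 0.0634], [0.0491, 0.0514, 0.0762], [0.0571, 0.0631, 0.0823]]
head 141 [[0.0419, -0.0629, 0.0641], [0.0487, -0.0484, 0.0764], [0.0573, -0.0373, 0.0823]]
head world [0.56242962 0.08022912]
[[ 0.382  0.    -0.924]
 [ 0.924 -0.     0.382]
 [ 0.    -1.    -0.   ]] [0.21957441 0.53145424 0.23129584]
1 [ 5.54453860e-04 -1.03430136e+01  5.59579321e-05] [[0.21, 0.0, -0.978], [0.978, 0.0, 0.21], [0.0, -1.0, 0.0]]
shift now-axes [-286.1   31.3 -489.2]
-1 [-8.30734792e-05  1.69656986e+02  8.23125685e-04] [[-0.21, 0.0, 0.978], [-0.978, 0.0, -0.21], [-0.0, -1.0, 0.0]]
shift now-axes [-286.1   31.3 -489.2]
```

Run:
```python
from h import *
P=np.vstack([np.load(f"{c}.npz")["W"].reshape(-1,3) for c in ["scene","side"]])
P=P[np.isfinite(P).all(1)]
for y in np.arange(-.3,.8,.1):
    m=(P[:,1]>y)&(P[:,1]<y+.1)&(P[:,2]>.12)&(P[:,2]<.8)&(P[:,0]>.3)&(P[:,0]<1.2)
    if m.sum()>5: print(y.round(1),m.sum(),np.percentile(P[m,0],[1,50]),np.percentile(P[m,2],[1,99]))
```

```text
-0.3 290 [0.92321949 0.93794414] [0.39667386 0.45899918]
-0.2 2322 [0.92322913 0.93894637] [0.39679517 0.46016723]
-0.1 4915 [0.92396357 1.00022431] [0.39810597 0.55394344]
0.0 8929 [0.80079045 0.81273233] [0.12732942 0.53151476]
0.1 9874 [0.78676008 0.7988546 ] [0.1272474  0.50282004]
0.2 9887 [0.77277636 0.78367056] [0.12671204 0.48374089]
0.3 8998 [0.75864626 0.76696912] [0.12602796 0.46071845]
0.4 11255 [0.7446431  0.75229994] [0.12570645 0.44951895]
0.5 7165 [0.7399115  0.74325447] [0.12492954 0.42890162]
0.6 94 [0.93540619 0.93939601] [0.39637809 0.42225213]
0.7 8 [0.93793465 0.93880159] [0.39804786 0.40270329]
```

Emit:
step_arm([
  [0, -0.86, 0, 0, 0, 0, 1],
  [0, -0.86, 0, 0, 0, 0, 1],
  [0, 0, 0, -0.82, 0, -0.95, 1],
  [0, 0, 0, -0.82, 0, -0.95, 1],
  [0, 0, 0, -0.82, 0, -0.95, 1],
  [0, 0, 0, -0.82, 0, -0.95, 1],
  [0, 0, 0, -0.82, 0, -0.95, 1],
  [0, 0, 0, -0.82, 0, -0.95, 1],
  [0, 0, 0, -0.82, 0, -0.95, 1],
  [0, 0, 0, -0.82, 0, -0.95, 1],
])

```text
time_s: 2.3
eef_pos: [0.4019, 0.2899, 0.2315]
eef_rot: [-0.55, 0.55, 0.445, -0.444]
wrist_force: [0.7, 0.5, 0.3]
opening: 1.0
```

Emit:
step_arm([
  [0, 0, 0, -0.82, 0, -0.95, 1],
  [0, 0, 0, -0.82, 0, -0.95, 1],
  [0, 0, 0, -0.82, 0, -0.95, 1],
  [0, 0, 0, -0.82, 0, -0.95, 1],
  [0, 0, 0, -0.82, 0, -0.95, 1],
  [0, 0, 0, -0.82, 0, -0.95, 1],
  [0, 0, 0, 0, 0, 0, 1],
  [0, 0, 0, 0, 0, 0, 1],
])

```text
time_s: 3.1
eef_pos: [0.5373, 0.1104, 0.231]
eef_rot: [0.551, -0.55, -0.444, 0.444]
wrist_force: [0.0, 0.2, -0.4]
opening: 1.001
```

```bash
cat > chk.py <<'E'
from h import *
import sys
from scipy.spatial.transform import Rotation as Ro
o=ctrl.get_obs();w_=o["eef_rot"];R=Ro.from_quat([*w_[1:],w_[0]]).as_matrix()
y=-.2112;X=np.array([-np.sin(y),np.cos(y),0]);Y=np.array([0,0,-1]);T=np.c_[X,Y,np.cross(X,Y)]
print(o["time_s"],o["eef_pos"],"rot units",np.degrees(Ro.from_matrix(R.T@T).as_rotvec())/6)
print("to go mm",(R.T@(np.array([.5624,.0802,.050])-o["eef_pos"])*1000).round(1),"F",o["wrist_force"],o["opening"])
E
python3 chk.py
python3 - <<'E'
from h import *
for c in ["scene","side","wrist"]:
    im,d,W=cloud(c);np.savez(f"{c}1.npz",im=im,W=W)
    cv2.imwrite(f"pics/{c}1.png",im)
    for th in ["hex_head","neighbour_bolt"]:
        cal=ctrl.get_calibration(c)
        for b in ctrl.boxes_of(th,c)[:2]: print(c,th,round(b["p"],2),w(c,b["point"],cal).round(3))
E
```

```text
3.1 [0.53734534 0.11036203 0.23104829] rot units [-0.00753101 -0.02284078  0.00211048]
to go mm [-24.2 181.  -31. ] F [ 0.01072688  0.23064363 -0.43075235] 1.0014297969543808
scene hex_head 0.44 [0.56  0.075 0.079]
scene neighbour_bolt 0.55 [ 0.516 -0.02   0.08 ]
side neighbour_bolt 0.67 [ 0.501 -0.007  0.074]
wrist hex_head 0.74 [0.564 0.081 0.08 ]
wrist hex_head 0.69 [0.513 0.088 0.074]
wrist neighbour_bolt 0.93 [ 0.514 -0.004  0.077]
```

View pics/wrist1.png

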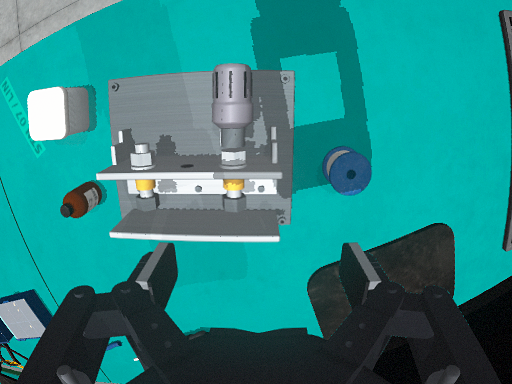

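Emit:
step_arm([
  [0, 0, 0, -0.4, 0, -0.5, 1],
  [0, 0, 0, -0.4, 0, -0.5, 1],
  [0, 0, 0, 0, 0.6, 0, 1],
  [0, 0, 0, 0, 0.6, 0, 1],
  [0, 0, 0, 0, 0, 0, 1],
  [0, 0, 0, 0, 0, 0, 1],
])

```text
time_s: 4.15
eef_pos: [0.562, 0.0802, 0.1952]
eef_rot: [0.55, -0.55, -0.444, 0.444]
wrist_force: [0.5, -0.1, 0.4]
opening: 1.002
```

```bash
python3 chk.py
python3 - <<'E'
from h import *
for c in ["wrist"]:
    im,d,W=cloud(c);cv2.imwrite(f"pics/{c}2.png",im)
    cal=ctrl.get_calibration(c)
    for th in ["hex_head","neighbour_bolt"]:
        for b in ctrl.boxes_of(th,c)[:2]: print(c,th,round(b["p"],2),w(c,b["point"],cal).round(3))
    L=W-np.array([.50306,.04182,0]);y=-.21125;L=np.stack([L[...,0]*np.cos(y)+L[...,1]*np.sin(y),-L[...,0]*np.sin(y)+L[...,1]*np.cos(y),L[...,2]],-1)
    for nm,m in (("plate",(abs(L[...,2]-.095)<.005)&(abs(L[...,0]-.014)<.015)&(abs(L[...,1])<.09)),("fence",(abs(L[...,2]-.088)<.005)&(abs(L[...,0]-.087)<.015)&(abs(L[...,1])<.09)),("head",(L[...,2]>.06)&(L[...,2]<.09)&(abs(L[...,0]-.05)<.012)&(abs(L[...,1]-.05)<.025))):
        print(nm,m.sum(),np.percentile(L[m],[5,50,95],axis=0).round(4).tolist() if m.sum() else 0)
E
```

```text
4.15 [0.56204753 0.08020378 0.19523397] rot units [-0.00629127 -0.01354381 -0.00234263]
to go mm [ 1.000e-01  1.452e+02 -4.000e-01] F [ 0.51349121 -0.05739187  0.36334776] 1.0021920434094256
wrist hex_head 0.86 [0.566 0.081 0.08 ]
plate 2032 [[0.0123, -0.0783, 0.0912], [0.0156, 0.0055, 0.0951], [0.0199, 0.0816, 0.0963]]
fence 1568 [[0.0851, -0.0795, 0.0843], [0.0876, 0.004, 0.088], [0.0917, 0.0817, 0.0893]]
head 589 [[0.0395, 0.038, 0.0732], [0.049, 0.049, 0.0795], [0.0585, 0.059, 0.0839]]
```

View pics/wrist2.png

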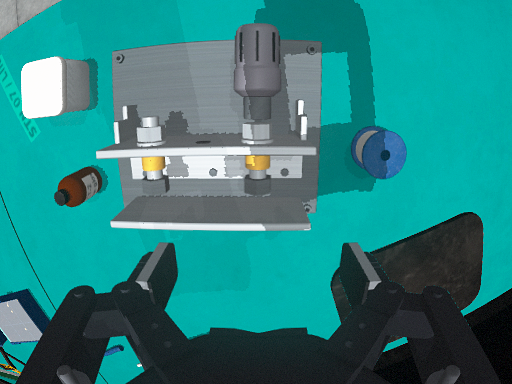

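Emit:
step_arm([
  [0, 0, 0, 0, 0.6, -0.03, 0.8],
  [0, 0, 0, 0, 0.6, 0, 0.8],
  [0, 0, 0, 0, 0.6, 0, 0.8],
  [0, 0, 0, 0, 0.6, 0, 0.8],
  [0, 0, 0, 0, 0.5, 0, 0.8],
  [0, 0, 0, 0, 0.4, 0, 0.8],
  [0, 0, 0, 0, 0, 0, 0.8],
])

```text
time_s: 5.0
eef_pos: [0.5615, 0.081, 0.0948]
eef_rot: [0.551, -0.549, -0.444, 0.445]
wrist_force: [-1.5, 0.2, 0.2]
opening: 0.797
```

```bash
python3 chk.py
python3 - <<'E'
from h import *
a=[ctrl.camera(c)[0] for c in ["scene","side","wrist"]]
a[0]=cv2.resize(a[0][120:312,140:396],(512,384));a[1]=cv2.resize(a[1][80:272,160:416],(512,384))
v=np.vstack([np.hstack(a[:2]),np.hstack([a[2],a[2]*0])]);cv2.imwrite("pics/m3.png",cv2.resize(v,(800,600),interpolation=cv2.INTER_AREA))
E
```

```text
5.0 [0.56147504 0.08099676 0.09482145] rot units [-0.02481136 -0.00412003 -0.003852  ]
to go mm [-0.6 44.8 -1.2] F [-1.53336546  0.23049136  0.20018941] 0.796553148382491
```

View pics/m3.png

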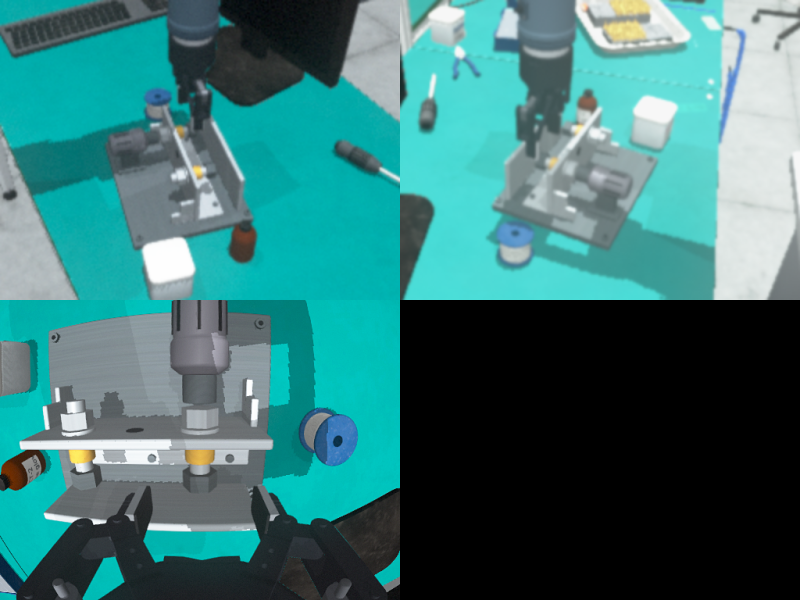

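The picture shows both fingers straddling the driven head (montage ~200,478), clear of plate and fence, and the neighbour well left of the fingers. I'll go down the rest.

Emit:
step_arm([
  [0, 0, 0, -0.02, 0.5, -0.05, 0.8],
  [0, 0, 0, 0, 0.5, 0, 0.8],
  [0, 0, 0, 0, 0.5, 0, 0.8],
  [0, 0, 0, 0, 0, 0, 0.8],
  [0, 0, 0, 0, 0, 0, 0.8],
])

```text
time_s: 5.65
eef_pos: [0.5631, 0.0801, 0.0503]
eef_rot: [0.551, -0.55, -0.444, 0.445]
wrist_force: [1.3, -0.4, 0.9]
opening: 0.796
```

```bash
python3 chk.py
```

```text
5.65 [0.56307466 0.08008929 0.05025302] rot units [-0.01942742 -0.00466866 -0.00270625]
to go mm [-0.   0.3  0.7] F [ 1.26759212 -0.41792216  0.9261506 ] 0.7962382031910844
```

Emit:
step_arm([
  [0, 0, 0, 0, 0, 0, 0],
  [0, 0, 0, 0, 0, 0, 0],
  [0, 0, 0, 0, 0, 0, 0],
  [0, 0, 0, 0, 0, 0, 0],
  [0, 0, 0, 0, 0, 0, 0],
  [0, 0, 0, 0, 0, 0, 0],
  [0, 0, 0, 0, 0, 0, 0],
  [0, 0, 0, 0, 0, 0, 0],
  [0, 0, 0, 0, 0, 0, 0],
  [0, 0, 0, 0, 0, 0, 0],
])

```text
time_s: 6.65
eef_pos: [0.5643, 0.0796, 0.0518]
eef_rot: [-0.55, 0.55, 0.445, -0.444]
wrist_force: [-0.7, -4.8, 3.6]
opening: 0.269
```

```bash
python3 chk.py
python3 - <<'E'
from h import *
im,_=ctrl.camera("wrist");cv2.imwrite("pics/w4.png",im)
print(ctrl.get_obs()["torque"])
E
```

```text
6.65 [0.56430656 0.0795745  0.0517509 ] rot units [ 0.01073631 -0.00416612 -0.00468471]
to go mm [0.2 1.7 2. ] F [-0.67115221 -4.77766357  3.60017634] 0.26918412106988293
[-0.75150066 -0.00220159  0.0014616 ]
```

View pics/w4.png

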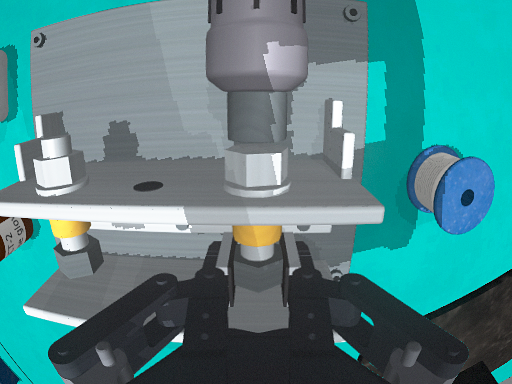

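The head (≈258,300) is between the pads, and the opening of 0.27 (about 23 mm) fits the flats. I'll hold while the nut runs up.

Emit:
step_arm([
  [0, 0, 0, 0, 0, 0, 0],
  [0, 0, 0, 0, 0, 0, 0],
  [0, 0, 0, 0, 0, 0, 0],
  [0, 0, 0, 0, 0, 0, 0],
  [0, 0, 0, 0, 0, 0, 0],
  [0, 0, 0, 0, 0, 0, 0],
  [0, 0, 0, 0, 0, 0, 0],
  [0, 0, 0, 0, 0, 0, 0],
  [0, 0, 0, 0, 0, 0, 0],
  [0, 0, 0, 0, 0, 0, 0],
])

```text
time_s: 7.7
eef_pos: [0.5643, 0.0796, 0.0517]
eef_rot: [-0.55, 0.55, 0.445, -0.444]
wrist_force: [0.5, -4.7, 4.4]
opening: 0.269
```

Emit:
step_arm([
  [0, 0, 0, 0, 0, 0, 0],
  [0, 0, 0, 0, 0, 0, 0],
  [0, 0, 0, 0, 0, 0, 0],
  [0, 0, 0, 0, 0, 0, 0],
  [0, 0, 0, 0, 0, 0, 0],
  [0, 0, 0, 0, 0, 0, 0],
  [0, 0, 0, 0, 0, 0, 0],
  [0, 0, 0, 0, 0, 0, 0],
  [0, 0, 0, 0, 0, 0, 0],
  [0, 0, 0, 0, 0, 0, 0],
])

```text
time_s: 8.7
eef_pos: [0.5643, 0.0796, 0.0517]
eef_rot: [-0.55, 0.55, 0.444, -0.444]
wrist_force: [-0.4, -6.1, 4.2]
opening: 0.267
```

```bash
python3 chk.py
python3 - <<'E'
from h import *
im,_=ctrl.camera("wrist");cv2.imwrite("pics/w5.png",im)
print(ctrl.get_obs()["torque"])
a=cv2.imread("pics/w4.png")[80:340,180:340]
v=np.hstack([a,im[80:340,180:340]]);cv2.imwrite("pics/cmp5.png",cv2.resize(v,None,fx=2.2,fy=2.2))
E
```

```text
8.7 [0.5643218  0.07956599 0.05173394] rot units [ 0.01050006 -0.00467995 -0.00448044]
to go mm [0.2 1.7 2. ] F [-0.40800011 -6.12819888  4.15593205] 0.2667840139731781
[-0.78509938  0.06702387  0.01479031]
```

View pics/cmp5.png

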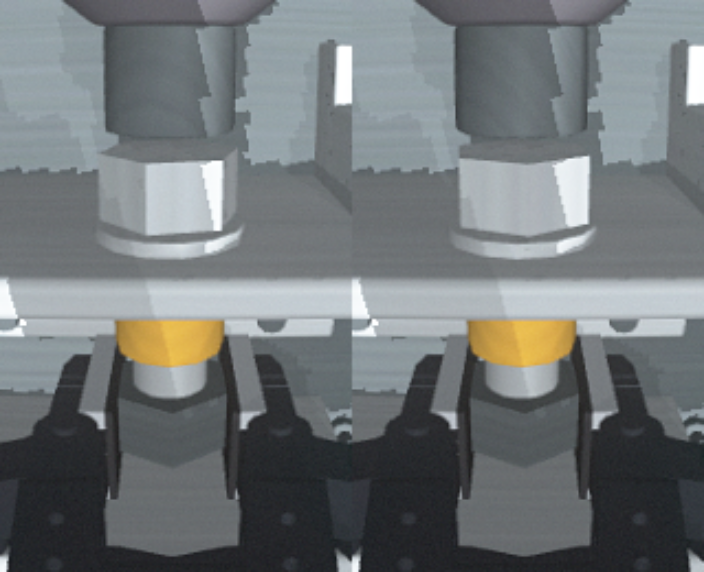

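The nut facets have turned between the two pictures while the head has stayed put. I'll keep holding.

Emit:
step_arm([
  [0, 0, 0, 0, 0, 0, 0],
  [0, 0, 0, 0, 0, 0, 0],
  [0, 0, 0, 0, 0, 0, 0],
  [0, 0, 0, 0, 0, 0, 0],
  [0, 0, 0, 0, 0, 0, 0],
  [0, 0, 0, 0, 0, 0, 0],
  [0, 0, 0, 0, 0, 0, 0],
  [0, 0, 0, 0, 0, 0, 0],
  [0, 0, 0, 0, 0, 0, 0],
  [0, 0, 0, 0, 0, 0, 0],
])

```text
time_s: 9.75
eef_pos: [0.5643, 0.0796, 0.0517]
eef_rot: [-0.55, 0.55, 0.445, -0.444]
wrist_force: [-0.5, -6.2, 4.0]
opening: 0.266
```

Emit:
step_arm([
  [0, 0, 0, 0, 0, 0, 0],
  [0, 0, 0, 0, 0, 0, 0],
  [0, 0, 0, 0, 0, 0, 0],
  [0, 0, 0, 0, 0, 0, 0],
  [0, 0, 0, 0, 0, 0, 0],
  [0, 0, 0, 0, 0, 0, 0],
  [0, 0, 0, 0, 0, 0, 0],
  [0, 0, 0, 0, 0, 0, 0],
  [0, 0, 0, 0, 0, 0, 0],
  [0, 0, 0, 0, 0, 0, 0],
])

```text
time_s: 10.75
eef_pos: [0.5643, 0.0796, 0.0517]
eef_rot: [-0.55, 0.55, 0.444, -0.444]
wrist_force: [-0.3, -5.6, 3.9]
opening: 0.267
```

Emit:
step_arm([
  [0, 0, 0, 0, 0, 0, 0],
  [0, 0, 0, 0, 0, 0, 0],
  [0, 0, 0, 0, 0, 0, 0],
  [0, 0, 0, 0, 0, 0, 0],
  [0, 0, 0, 0, 0, 0, 0],
  [0, 0, 0, 0, 0, 0, 0],
  [0, 0, 0, 0, 0, 0, 0],
  [0, 0, 0, 0, 0, 0, 0],
  [0, 0, 0, 0, 0, 0, 0],
  [0, 0, 0, 0, 0, 0, 0],
])

```text
time_s: 11.75
eef_pos: [0.5643, 0.0796, 0.0517]
eef_rot: [-0.55, 0.55, 0.445, -0.444]
wrist_force: [-0.2, -5.6, 4.4]
opening: 0.271
```

Emit:
step_arm([
  [0, 0, 0, 0, 0, 0, 0],
  [0, 0, 0, 0, 0, 0, 0],
  [0, 0, 0, 0, 0, 0, 0],
  [0, 0, 0, 0, 0, 0, 0],
  [0, 0, 0, 0, 0, 0, 0],
  [0, 0, 0, 0, 0, 0, 0],
  [0, 0, 0, 0, 0, 0, 0],
  [0, 0, 0, 0, 0, 0, 0],
  [0, 0, 0, 0, 0, 0, 0],
  [0, 0, 0, 0, 0, 0, 0],
])

```text
time_s: 12.75
eef_pos: [0.5643, 0.0796, 0.0517]
eef_rot: [-0.55, 0.55, 0.444, -0.444]
wrist_force: [1.2, -5.0, 4.4]
opening: 0.269
```

Emit:
step_arm([
  [0, 0, 0, 0, 0, 0, 0],
  [0, 0, 0, 0, 0, 0, 0],
  [0, 0, 0, 0, 0, 0, 0],
  [0, 0, 0, 0, 0, 0, 0],
  [0, 0, 0, 0, 0, 0, 0],
  [0, 0, 0, 0, 0, 0, 0],
  [0, 0, 0, 0, 0, 0, 0],
  [0, 0, 0, 0, 0, 0, 0],
  [0, 0, 0, 0, 0, 0, 0],
  [0, 0, 0, 0, 0, 0, 0],
])

```text
time_s: 13.75
eef_pos: [0.5643, 0.0796, 0.0517]
eef_rot: [-0.55, 0.55, 0.444, -0.444]
wrist_force: [0.5, -5.1, 4.4]
opening: 0.268
```

Emit:
step_arm([
  [0, 0, 0, 0, 0, 0, 0],
  [0, 0, 0, 0, 0, 0, 0],
  [0, 0, 0, 0, 0, 0, 0],
  [0, 0, 0, 0, 0, 0, 0],
  [0, 0, 0, 0, 0, 0, 0],
  [0, 0, 0, 0, 0, 0, 0],
  [0, 0, 0, 0, 0, 0, 0],
  [0, 0, 0, 0, 0, 0, 0],
  [0, 0, 0, 0, 0, 0, 0],
  [0, 0, 0, 0, 0, 0, 0],
])

```text
time_s: 14.75
eef_pos: [0.5643, 0.0796, 0.0517]
eef_rot: [-0.55, 0.55, 0.444, -0.444]
wrist_force: [0.6, -6.0, 3.1]
opening: 0.265
```

Emit:
step_arm([
  [0, 0, 0, 0, 0, 0, 0],
  [0, 0, 0, 0, 0, 0, 0],
  [0, 0, 0, 0, 0, 0, 0],
  [0, 0, 0, 0, 0, 0, 0],
  [0, 0, 0, 0, 0, 0, 0],
  [0, 0, 0, 0, 0, 0, 0],
  [0, 0, 0, 0, 0, 0, 0],
  [0, 0, 0, 0, 0, 0, 0],
  [0, 0, 0, 0, 0, 0, 0],
  [0, 0, 0, 0, 0, 0, 0],
])

```text
time_s: 15.75
eef_pos: [0.5643, 0.0796, 0.0517]
eef_rot: [-0.55, 0.55, 0.444, -0.444]
wrist_force: [-0.7, -6.5, 4.0]
opening: 0.268
```

Emit:
step_arm([
  [0, 0, 0, 0, 0, 0, 0],
  [0, 0, 0, 0, 0, 0, 0],
  [0, 0, 0, 0, 0, 0, 0],
  [0, 0, 0, 0, 0, 0, 0],
  [0, 0, 0, 0, 0, 0, 0],
  [0, 0, 0, 0, 0, 0, 0],
  [0, 0, 0, 0, 0, 0, 0],
  [0, 0, 0, 0, 0, 0, 0],
  [0, 0, 0, 0, 0, 0, 0],
  [0, 0, 0, 0, 0, 0, 0],
])

```text
time_s: 16.75
eef_pos: [0.5643, 0.0796, 0.0517]
eef_rot: [-0.55, 0.55, 0.444, -0.444]
wrist_force: [-0.1, -6.2, 4.3]
opening: 0.262
```

Emit:
step_arm([
  [0, 0, 0, 0, 0, 0, 0],
  [0, 0, 0, 0, 0, 0, 0],
  [0, 0, 0, 0, 0, 0, 0],
  [0, 0, 0, 0, 0, 0, 0],
  [0, 0, 0, 0, 0, 0, 0],
  [0, 0, 0, 0, 0, 0, 0],
  [0, 0, 0, 0, 0, 0, 0],
  [0, 0, 0, 0, 0, 0, 0],
  [0, 0, 0, 0, 0, 0, 0],
  [0, 0, 0, 0, 0, 0, 0],
])

```text
time_s: 17.75
eef_pos: [0.5643, 0.0796, 0.0517]
eef_rot: [-0.55, 0.55, 0.444, -0.444]
wrist_force: [-0.2, -5.4, 3.2]
opening: 0.267
```

Emit:
step_arm([
  [0, 0, 0, 0, 0, 0, 0],
  [0, 0, 0, 0, 0, 0, 0],
  [0, 0, 0, 0, 0, 0, 0],
  [0, 0, 0, 0, 0, 0, 0],
  [0, 0, 0, 0, 0, 0, 0],
  [0, 0, 0, 0, 0, 0, 0],
  [0, 0, 0, 0, 0, 0, 0],
  [0, 0, 0, 0, 0, 0, 0],
  [0, 0, 0, 0, 0, 0, 0],
  [0, 0, 0, 0, 0, 0, 0],
])

```text
time_s: 18.75
eef_pos: [0.5643, 0.0796, 0.0517]
eef_rot: [-0.55, 0.55, 0.444, -0.444]
wrist_force: [0.1, -6.1, 4.8]
opening: 0.263
```

```bash
python3 chk.py
python3 - <<'E'
from h import *
im,_=ctrl.camera("wrist");cv2.imwrite("pics/w6.png",im)
E
```

```text
18.75 [0.56430091 0.07957472 0.05173604] rot units [ 0.01032057 -0.00479316 -0.00428335]
to go mm [0.2 1.7 2. ] F [ 0.10584841 -6.13892611  4.75044287] 0.26289035410749795
```

Emit:
step_arm([
  [0, 0, 0, 0, 0, 0, 0],
  [0, 0, 0, 0, 0, 0, 0],
  [0, 0, 0, 0, 0, 0, 0],
  [0, 0, 0, 0, 0, 0, 0],
  [0, 0, 0, 0, 0, 0, 0],
  [0, 0, 0, 0, 0, 0, 0],
  [0, 0, 0, 0, 0, 0, 0],
  [0, 0, 0, 0, 0, 0, 0],
  [0, 0, 0, 0, 0, 0, 0],
  [0, 0, 0, 0, 0, 0, 0],
])

```text
time_s: 19.8
eef_pos: [0.5643, 0.0796, 0.0517]
eef_rot: [-0.55, 0.55, 0.444, -0.444]
wrist_force: [0.1, -4.5, 4.3]
opening: 0.268
```

```bash
python3 chk.py
python3 - <<'E'
from h import *
im,_=ctrl.camera("wrist");cv2.imwrite("pics/w7.png",im)
b=[cv2.imread(f"pics/w{i}.png")[80:340,180:340] for i in(5,6,7)]
print("diff 6-7 on nut/socket",np.abs(b[1][:110].astype(int)-b[2][:110]).mean(),"5-6",np.abs(b[0][:110].astype(int)-b[1][:110]).mean())
cv2.imwrite("pics/cmp7.png",cv2.resize(np.hstack(b),None,fx=1.6,fy=1.6))
E
```

```text
19.8 [0.56430858 0.07959341 0.05173903] rot units [ 0.01024388 -0.00484814 -0.00419348]
to go mm [0.2 1.7 2. ] F [ 0.10031824 -4.487119    4.27050127] 0.26794759814581093
diff 6-7 on nut/socket 1.7081060606060605 5-6 5.2481060606060606
```

View pics/cmp7.png

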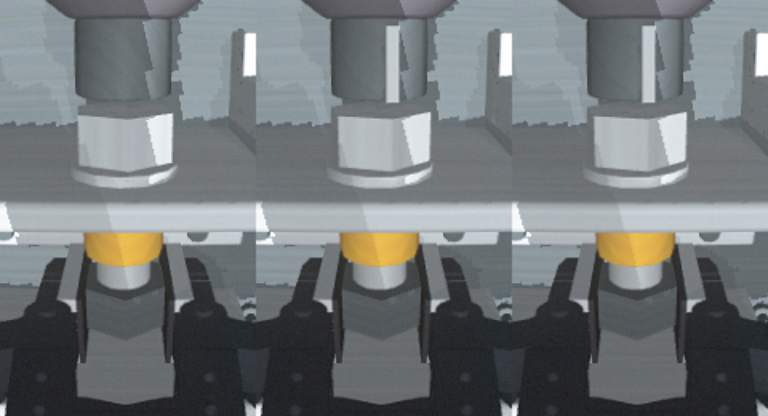

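The socket's light mark sits at the same column (136) in the last two pictures, 1.05 s apart, so the nut has stalled. The head is still gripped, so I'll hand in.

```bash
python3 -c "
from h import *
o=ctrl.get_obs();print(o['time_s'],o['opening'],o['wrist_force']);print(ctrl.hand_in())"
```

```text
19.85 0.2658757276221919 [-0.34947336 -4.83222326  3.60258682]
the job is handed in; nothing more can be done
None
```

I lowered the open fingers into the gap behind the bracket plate, gripped the driven bolt's head and held it for about 13 s. I handed the job in at 19.85 s with the grip still closed; no verdict was reported.

- **Nut:** in the first two seconds of the hold, its facets turned while the head stayed still. At the end, the mark on the runner's socket was in the same place in two pictures 1.05 s apart, so the nut had stalled. I judged it tight from that and from the hold time; the nut's run-up angle cannot be read directly.
- **Grip:** the opening stayed at about 0.27, roughly 23 mm, which fits the 24 mm flats. The arm's pose stayed steady, and every wrist force I read was under about 8 N.
- **Neighbouring bolt and bystanders:** nothing in the forces or pictures suggested contact. I did not re-measure the spool, bottle and tub at the end.

No checks failed. The networks sometimes put the head at the spool or elsewhere, so I went by the pose fitted to the bracket in the depth images. The wrist camera agreed with it to about 4 mm.

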